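# Show a helper the missing bolt, its hole and the spanner

## Robot

A 7-joint arm with a two-finger parallel gripper is mounted at the origin on a cart in front of the work surface, level with it; the furniture and walls round the work are solid. World frame = base frame: x ahead of the robot, y to its left, z up, the work surface at z = 0. Lengths are in m, angles in rad, forces in N, time in s.
With the tool pointing down it reaches from about 0.425 to 0.825 m from the base axis. Payload 3.6 kg.
Tool frame: the origin (TCP) lies between the finger pads, 19 mm behind the fingertips; this is the grasp point; z points along the fingers, y is the line along which they close (so a half turn about z gives the same grasp; the last joint's range is limited). The gripper opens to 93 mm and grips with 3 to 60 N. Pads are 15 mm wide; open, the fingers measure 128 mm over their backs; the gripper's body (75 mm by 188 mm) begins 65 mm behind the grasp point.
Start: joints at [1.321, 0.615, -0.013, 1.423, 0.008, 1.103, -0.04], TCP at [0.144, -0.634, 0.237] pointing down, gripper open.
Joint ranges: [-3.12, 3.12], [-0.3, 2.06], [-1.34, 1.32], [0.26, 2.42], [-1.36, 4.5], [0.01, 1.98], [-2.84, 2.84]. Speed limits (rad/s): [2.79, 2.79, 3.14, 3.14, 3.14, 3.14, 3.14].

## Interface

Orientations are given as a rotation vector (axis times angle).
In Python, from rig import bot gives the robot as it stands.
- The arm moves only by the shell command python3 -m inch 'ROWS' [FORCE]. ROWS is JSON, a list of rows, each a list of 7 numbers: the shift along the tool's x, y, z as a fraction of full scale, then the turn, a rotation vector about the tool's x, y, z as a fraction of full scale, then the gripper's target within -1 to 1 (fully open at 1, half-way at 0, shut at -1). In form: [[dx, dy, dz, wx, wy, wz, grip], ...]. A call has 1 to 20 rows; each row is the pose to reach, as a shift and turn from the pose commanded when the call began, along the tool's axes at that moment; what a row does not reach only later rows make up. Full scale, the value 1, is 30 cm for a shift and 45 degrees for a turn. A row lasts 1/10 s, in which the tool goes at most 50 mm and 8.59 degrees, less where a joint would pass 70% of its speed; a pose out of reach is approached as far as the arm can. A call with a number of a shift or a turn outside -1 to 1 is refused whole. A call with a gripper value outside its range is refused whole. The fingers move at their own pace and stop on an object; FORCE is the grip in N (left out, the last holds). Time passes only in rows, so rows that repeat a pose let the fingers close. It gives the time, the measured TCP pose, the force, the opening and the grip force at its end, in the units of the state.
- bot.read_state(): the state, without advancing time (a new reading comes with each control period).
- bot.camera(name): name is "side" or "top" or "wrist"; returns the picture (420x560x3 uint8, red, green, blue); there is no depth.
- bot.camera_model(name): a dict with "mtx" (3x3 intrinsics, pixels), "T" (4x4, takes a point from camera to world coordinates); the wrist camera has in their place "hand_eye" (4x4, takes a point from camera to tool coordinates, whose origin is the TCP and whose axes are the flange's). Camera axes: x right, y down, z forward; pixel columns grow to the right and rows downward; lengths in m; the calibration is good to about 2 mm. A picture is of the moment at which its call begins: read the wrist's pose just before it. camera_model takes no time and is no camera call.
- bot.job_done(): hands the job in; it is judged then, once.
Trained networks look in the newest picture that a camera, given by its name, has taken for a name from the list of things; names that differ only in an ending like _2 or _b are one class to them, and where a whole thing is asked for, a point or a joint stands for the part that bears it (a point fixed in the world has none). Each returns a list of dicts, best first, with "conf" (0 to 1); they miss things now and then, are a little off and sometimes report something else, mostly with a low value. They report only what shows in the picture. A call takes as long as a camera call.
- bot.silhouettes(query, camera): "mask" (420x560 bool, what is visible of it) and "extent" ([left, top, width, height] in pixels, round what is visible of it).
The state is a dict: "t": time; "qpos": joint angles; "joint_velocities": joint speeds; "joint_efforts": joint torques, N m; "ee_pos": TCP position; "tcp_rot": TCP orientation; "wrist_force": force on the tool from outside, world axes, zero at the start; "moment": the same for the moment, N m; "grip_width": opening from 0.0 (shut) to 1.0 (fully open); "gripper_force": force on a finger pad.
Only numpy, scipy, OpenCV 4.12 (cv2) and the standard library are available. Lean on these libraries where they do the work, as an engineer would, in place of code of your own. Each camera call takes 0.05 s, during which the arm holds its last target. There are 200 camera calls.

## Task

Show a helper how to finish bolting down the green lamp foot by pointing with the fingertips from above: first at the loose bolt lying on the bench, then at the one empty bolt hole of the foot, then at the adjustable spanner. Each time bring the fingertips to about 2 to 4 cm above the thing and stay there for at least two seconds, then raise the hand at least 20 cm above the bench before going on, and finish raised like that. Touch and move nothing at all, and do not come down over the bolts that are already in the foot.

Things in the scene. Friction and masses are not known exactly. Their poses are not given: they have to be found in the camera images.
- bolt: the loose hex bolt, bright steel, lying on the bench left or right of the foot: 46 long (own y axis), head 15 wide, 13 high; origin at the middle of its underside, on the bench. It and the spanner may swap sides.
- foot: green square plate 120 x 120 x 12, fixed flat on the bench at any yaw (own x and y along its sides), with a round socket of 56 diameter in its middle that rises to 32 above the bench. A 10 mm bolt hole in each corner, 44 from the centre along own x and y. Steel bolts with washers fill three of them, heads up to 19 above the bench; one is empty. Origin at the centre of its underside.
- empty_hole (a point): centre of the mouth of the empty hole, at the plate's top face, 12 above the bench (own +x +y corner of the foot)
- bolted_1 (a point): top of the bolt head in the foot's own -x +y corner
- bolted_2 (a point): top of the bolt head in the foot's own -x -y corner
- bolted_3 (a point): top of the bolt head in the foot's own +x -y corner
- spanner: grey adjustable spanner lying flat on the bench, roughly along world x: 183 long (own y, jaws at -y), 29 wide at the jaws, 8 thick; origin at the middle of its underside, on the bench. Any part of it may be pointed at; the middle is best.
- tape_measure: yellow tape measure, 64 x 84 x 35, in front of the foot; bystander, origin under its middle
- sanding_block: brown sanding block, 62 x 101 x 28, in front of the foot; bystander, origin under its middle
- masking_tape: roll of cream masking tape, 104 across, 25 high, behind the foot on the left; bystander, origin under its middle
- chisel: chisel with orange handle, 250 long (own y), 26 thick, behind the foot; bystander, origin under its middle

How it is judged:
On the way, in this order (a step that is already met when the one before it is completed fails the run):
1. point at the loose bolt from above and dwell (horizontal distance between the grasp point and bolt below 0.028 m and height (world z) of the grasp point below 0.08 m), for 1.8 s.
2. raise the hand (height (world z) of the grasp point above 0.18 m), for 0.02 s.
3. point at the empty hole from above and dwell (horizontal distance between the grasp point and empty_hole below 0.018 m and height (world z) of the grasp point below 0.08 m), for 1.8 s.
4. raise the hand (height (world z) of the grasp point above 0.18 m), for 0.02 s.
5. point at the spanner from above and dwell (x of the grasp point in the frame of spanner between -0.022 and 0.022 m and y of the grasp point in the frame of spanner between -0.09 and 0.09 m and height (world z) of the grasp point below 0.08 m), for 1.8 s.
At the end, for the whole second after the job is handed in: After pointing in order (TCP within 28 mm of the bolt's middle, 18 mm of the hole, over any part of the spanner; below 80 mm, 1.8 s each; raised in between) the TCP is above 180 mm and every loose thing lies within 5 mm of its start (height (world z) of the grasp point above 0.18 m and distance of each of bolt, spanner, tape_measure, sanding_block, masking_tape, chisel from where it was at the start of the episode below 0.005 m); the robot touches nothing.
It fails at once if the robot touched something (contact force between the arm and anything else above 0.5 N).
It fails at once if a loose thing was moved, pushed or lifted (distance of any of bolt, spanner, tape_measure, sanding_block, masking_tape, chisel from where it was at the start of the episode above 0.005 m).
It fails at once if came down over a bolt that is already in the foot ((horizontal distance between the grasp point and bolted_1 below 0.02 m and height (world z) of the grasp point below 0.08 m) or (horizontal distance between the grasp point and bolted_2 below 0.02 m and height (world z) of the grasp point below 0.08 m) or (horizontal distance between the grasp point and bolted_3 below 0.02 m and height (world z) of the grasp point below 0.08 m)).
It also fails if it takes over 59 s, if anything falls off the work surface, if the arm or the gripper's body presses on something with over 40 N, if the wrist force passes 120 N, or if a joint passes its speed limit or range.

## Working session

There is one attempt and no reset: what is moved stays moved. The work goes in short steps, Python scripts to look and compute and a shell command to move; the robot and the scene stay as the last step left them, time stands still between calls to the robot, and variables do not carry over. Pictures are saved under pics/ and viewed, at most 10 in all, crops included, and the job is handed in when it is done.

```bash
mkdir -p pics; cat > h.py <<'E'
import numpy as np, cv2
from rig import bot
from scipy.spatial.transform import Rotation as R
def ray(m,T,uv,z):
    d=T[:3,:3]@np.linalg.solve(m,np.array([uv[0],uv[1],1.])); o=T[:3,3]
    return (o+d*(z-o[2])/d[2])
def save(n,im): cv2.imwrite('pics/'+n,cv2.cvtColor(im,cv2.COLOR_RGB2BGR))
E
python3 - <<'E'
from h import *
s=bot.read_state(); print(s['t'],s['ee_pos'],R.from_rotvec(s['tcp_rot']).as_matrix().round(3),s['grip_width'])
im=bot.camera('top'); save('top.png',cv2.resize(im,(800,600)))
c=bot.camera_model('top'); m=np.array(c['mtx']);T=np.array(c['T']); print(m,T.round(3))
for q,z in [('bolt',.006),('foot',.012),('spanner',.004),('empty_hole',.012),('bolted_1',.019),('tape_measure',.035),('sanding_block',.028),('masking_tape',.025),('chisel',.02)]:
    for d in bot.silhouettes(q,'top')[:4]:
        k=np.array(d['mask']); ys,xs=np.nonzero(k)
        r=cv2.minAreaRect(np.c_[xs,ys].astype(np.float32))
        print(q,round(d['conf'],2),d['extent'],k.sum(),np.round([xs.mean(),ys.mean()]),'w',ray(m,T,(xs.mean(),ys.mean()),z).round(3),'box',[ray(m,T,p,z)[:2].round(3).tolist() for p in cv2.boxPoints(r)])
E
```

```text
0.0 [ 0.14345859 -0.6332178   0.23631049] [[ 0.975  0.221 -0.001]
 [ 0.221 -0.975  0.002]
 [-0.    -0.003 -1.   ]] 1.0011180342167436
[[510.31260196   0.         282.96091557]
 [  0.         510.31260196 203.93312057]
 [  0.           0.           1.        ]] [[ 0.025 -0.997  0.077  0.467]
 [-0.999 -0.027 -0.025  0.049]
 [ 0.027 -0.076 -0.997  1.222]
 [ 0.     0.     0.     1.   ]]
bolt 0.46 [382.0, 197.1, 6.5, 17.6] 77 [384. 202.] w [ 0.572 -0.225  0.006] box [[0.548, -0.215], [0.594, -0.224], [0.591, -0.237], [0.546, -0.227]]
foot 0.83 [271.6, 174.7, 60.9, 52.0] 2539 [303. 200.] w [ 0.571 -0.029  0.012] box [[0.618, 0.043], [0.644, -0.077], [0.525, -0.101], [0.5, 0.018]]
spanner 0.65 [161.6, 163.9, 18.1, 75.3] 496 [169. 200.] w [0.564 0.291 0.004] box [[0.472, 0.307], [0.649, 0.298], [0.648, 0.271], [0.471, 0.281]]
empty_hole 0.78 [273.5, 167.7, 55.2, 61.9] 2522 [303. 200.] w [ 0.571 -0.028  0.012] box [[0.619, 0.043], [0.643, -0.076], [0.524, -0.099], [0.5, 0.019]]
bolted_1 0.92 [275.2, 169.3, 57.1, 59.8] 2564 [303. 200.] w [ 0.571 -0.028  0.019] box [[0.617, 0.044], [0.644, -0.074], [0.524, -0.1], [0.497, 0.017]]
tape_measure 0.75 [307.0, 266.4, 36.4, 32.8] 772 [322. 282.] w [ 0.379 -0.075  0.035] box [[0.404, -0.033], [0.424, -0.108], [0.361, -0.125], [0.341, -0.051]]
tape_measure 0.34 [276.3, 170.7, 52.7, 59.5] 2561 [303. 200.] w [ 0.57  -0.027  0.035] box [[0.617, 0.044], [0.642, -0.074], [0.522, -0.098], [0.498, 0.019]]
sanding_block 0.79 [257.9, 252.2, 23.2, 43.5] 1145 [266. 272.] w [0.399 0.054 0.028] box [[0.447, 0.088], [0.45, 0.026], [0.35, 0.021], [0.347, 0.082]]
masking_tape 0.73 [197.6, 106.8, 45.7, 43.7] 935 [218. 130.] w [0.731 0.178 0.025] box [[0.728, 0.251], [0.804, 0.182], [0.73, 0.105], [0.655, 0.174]]
chisel 0.71 [263.2, 122.9, 103.2, 17.4] 820 [309. 134.] w [ 0.729 -0.039  0.02 ] box [[0.719, 0.072], [0.744, 0.072], [0.74, -0.171], [0.716, -0.171]]
```

View pics/top.png

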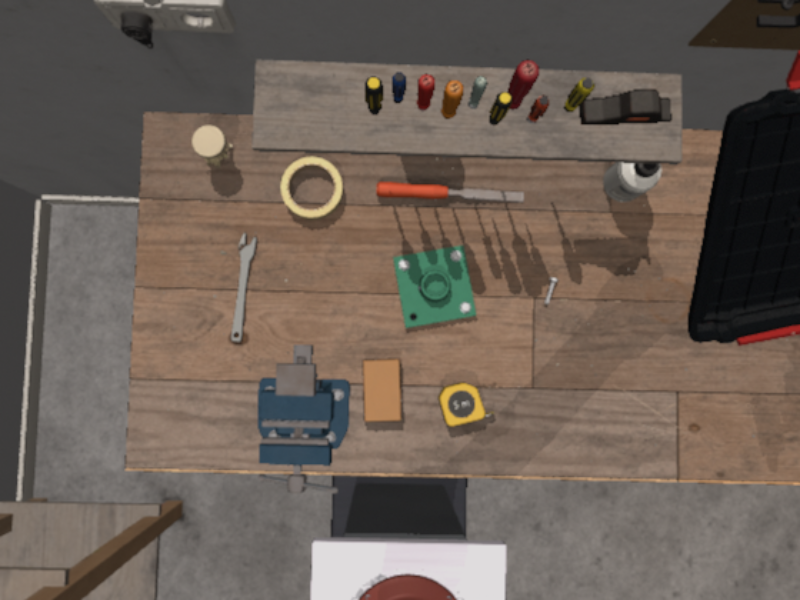

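The top view shows the bolt on the right at about (549,291), the foot in the middle with its dark empty hole at (413,317), and the spanner on the left at (243,290). There is also a vise at (300,410), a toolbox on the right at x>690, and a rack at the back. I'll check their heights in the side view.

```bash
python3 - <<'E'
from h import *
im=bot.camera('side'); save('side.png',cv2.resize(im,(800,600)))
c=bot.camera_model('side'); m=np.array(c['mtx']);T=np.array(c['T']); print(m.round(1),T.round(3))
c=bot.camera_model('top'); mt=np.array(c['mtx']);Tt=np.array(c['T'])
print('hole',ray(mt,Tt,(413*.7,317*.7),.012).round(3))
for z in (0,.1,.2): print(z,'vise',[ray(mt,Tt,(a*.7,b*.7),z)[:2].round(2).tolist() for a,b in((260,465),(350,380),(303,346),(278,365),(316,365))],'toolbox',[ray(mt,Tt,(a*.7,b*.7),z)[:2].round(2).tolist() for a,b in((690,335),(725,120))],'rack',ray(mt,Tt,(470*.7,155*.7),z).round(2))
w=bot.camera('side')
for q in('bolt','spanner'):
    for d in bot.silhouettes(q,'side')[:2]:
        ys,xs=np.nonzero(d['mask']); print(q,d['conf'],d['extent'],ray(m,T,(xs.mean(),ys.mean()),.005).round(3))
E
```

```text
[[433.8   0.  279.2]
 [  0.  433.8 214.1]
 [  0.    0.    1. ]] [[-0.995  0.076 -0.068  0.62 ]
 [ 0.1    0.603 -0.791  0.832]
 [-0.019 -0.794 -0.608  0.656]
 [ 0.     0.     0.     1.   ]]
hole [0.518 0.004 0.012]
0 vise [[0.27, 0.25], [0.41, 0.11], [0.46, 0.19], [0.43, 0.23], [0.43, 0.16]] toolbox [[0.5, -0.47], [0.87, -0.53]] rack [ 0.8  -0.09  0.  ]
0.1 vise [[0.28, 0.23], [0.42, 0.1], [0.47, 0.17], [0.44, 0.21], [0.44, 0.15]] toolbox [[0.5, -0.42], [0.84, -0.48]] rack [ 0.77 -0.08  0.1 ]
0.2 vise [[0.3, 0.22], [0.42, 0.1], [0.47, 0.16], [0.44, 0.2], [0.44, 0.14]] toolbox [[0.49, -0.38], [0.81, -0.43]] rack [ 0.74 -0.07  0.2 ]
bolt 0.54 [255.3, 169.2, 15.1, 2.6] [ 0.578 -0.23   0.005]
spanner 0.78 [240.3, 304.9, 97.2, 14.1] [0.566 0.29  0.005]
```

View pics/side.png

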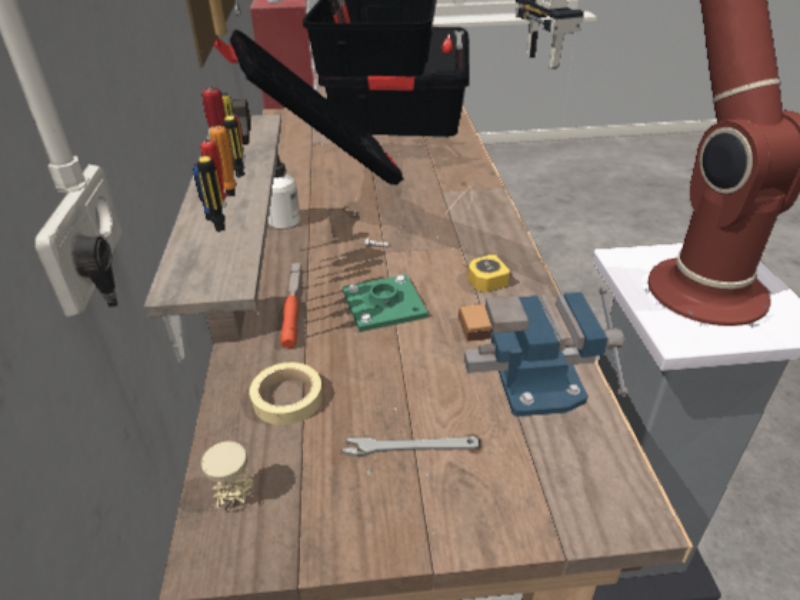

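```bash
python3 - <<'E'
from h import *
def P(n):
    c=bot.camera_model(n);m=np.array(c['mtx']);T=np.array(c['T']);return m@np.linalg.inv(T)[:3]
a,b=P('top'),P('side')
def tri(p,q):
    X=cv2.triangulatePoints(a,b,np.array(p,float)*.7,np.array(q,float)*.7)[:,0];return (X[:3]/X[3]).round(3)
for n,p,q in [('lid near corner',(695,338),(400,180)),('lid far',(733,110),(235,40)),('jaw R-front',(316,365),(485,300)),('jaw L back?',(278,392),(527,325)),('rear jaw',(330,462),(590,292)),('rack corner',(254,150),(150,308)),('rack right',(680,160),(278,115)),('slide end',(303,346),(468,360))]:
    X=tri(p,q); e=b@np.r_[X,1]; print(n,X,'reproj',(e[:2]/e[2]/.7).round())
E
```

```text
lid near corner [ 0.496 -0.466  0.022] reproj [401. 180.]
lid far [ 0.782 -0.368  0.361] reproj [246.  41.]
jaw R-front [0.438 0.15  0.132] reproj [486. 300.]
jaw L back? [0.395 0.206 0.127] reproj [526. 325.]
rear jaw [0.287 0.128 0.116] reproj [584. 292.]
rack corner [0.79  0.249 0.221] reproj [209. 312.]
rack right [ 0.74  -0.358  0.227] reproj [279. 115.]
slide end [0.465 0.18  0.048] reproj [468. 360.]
```

The vise tops out at about 0.13 m and the rack at about 0.22 m. The toolbox lid stays at y < -0.37. I'll close the fingers and swing in at short reach, away from the lid.

```bash
python3 -m inch '[[0.06,-0.05,-0.03,0,0,0,-1],[0.13,-0.12,-0.06,0,0,0,-1],[0.21,-0.19,-0.1,0,0,0,-1],[0.29,-0.26,-0.1,0,0,0,-1],[0.37,-0.33,-0.1,0,0,0,-1],[0.45,-0.4,-0.1,0,0,0,-1],[0.53,-0.47,-0.1,0,0,0,-1],[0.61,-0.54,-0.1,0,0,0,-1],[0.69,-0.61,-0.1,0,0,0,-1],[0.77,-0.68,-0.1,0,0,0,-1],[0.83,-0.74,-0.1,0,0,0,-1],[0.88,-0.79,-0.1,0,0,0,-1],[0.92,-0.82,-0.1,0,0,0,-1],[0.93,-0.83,-0.1,0,0,0,-1],[0.93,-0.83,-0.1,0,0,0,-1]]'
cat > go.py <<'E'
import sys; from h import *
s=bot.read_state(); M=R.from_rotvec(s['tcp_rot']).as_matrix(); p=np.array(s['ee_pos'])
print(s['t'],p.round(3),'grip',s['grip_width'],'q',np.round(s['qpos'],2),'F',np.round(s['wrist_force'],1))
print(M.round(3))
for a in sys.argv[1:]: q=np.array(eval(a)); print(a,(M.T@(q-p)/.3).round(3)); p=q
E
python3 go.py '(.572,-.227,.265)' '(.572,-.227,.062)'
```

```text
t: 2.2
ee_pos: [0.3609, -0.3292, 0.2676]
tcp_rot: [3.122, 0.351, 0.0]
wrist_force: [-0.3, -0.6, -0.2]
grip_width: 0.004
gripper_force: 0.0
2.2 [ 0.361 -0.329  0.268] grip 0.0041075902277090395 q [ 0.76  0.33 -0.08  1.83  0.03  0.98 -0.69] F [-0.3 -0.6 -0.2]
[[ 0.975  0.222  0.   ]
 [ 0.222 -0.975 -0.   ]
 [ 0.     0.    -1.   ]]
(.572,-.227,.265) [ 0.762 -0.176  0.009]
(.572,-.227,.062) [-0.    -0.     0.677]
```

```bash
python3 -m inch '[[0.05,-0.01,0,0,0,0,-1],[0.13,-0.03,0,0,0,0,-1],[0.23,-0.05,0,0,0,0,-1],[0.33,-0.08,0,0,0,0,-1],[0.43,-0.1,0,0,0,0,-1],[0.53,-0.12,0,0,0,0,-1],[0.62,-0.14,0,0,0,0,-1],[0.69,-0.16,0,0,0,0,-1],[0.74,-0.17,0,0,0,0,-1],[0.76,-0.176,0,0,0,0,-1],[0.76,-0.176,0,0,0,0,-1],[0.76,-0.176,0,0,0,0,-1]]'
python3 go.py '(.572,-.227,.062)'
python3 - <<'E'
from h import *
s=bot.read_state(); im=bot.camera('wrist'); 
c=bot.camera_model('wrist'); m=np.array(c['mtx']); A=np.eye(4);A[:3,:3]=R.from_rotvec(s['tcp_rot']).as_matrix();A[:3,3]=s['ee_pos'];T=A@np.array(c['hand_eye'])
save('w1.png',im)
print(T.round(3))
for q in('bolt','foot'):
    for d in bot.silhouettes(q,'wrist')[:2]:
        ys,xs=np.nonzero(d['mask']); r=cv2.minAreaRect(np.c_[xs,ys].astype(np.float32));print(q,d['conf'],d['extent'],ray(m,T,r[0],.006).round(3))
E
```

```text
t: 3.4
ee_pos: [0.5703, -0.229, 0.2674]
tcp_rot: [3.122, 0.346, -0.002]
wrist_force: [-0.3, -0.5, 0.0]
grip_width: 0.002
gripper_force: 0.0
3.4 [ 0.57  -0.229  0.267] grip 0.001912412846526659 q [ 0.41  0.54 -0.11  1.49  0.07  1.12 -1.06] F [-0.3 -0.5  0. ]
[[ 0.976  0.219 -0.001]
 [ 0.219 -0.976 -0.001]
 [-0.001  0.001 -1.   ]]
(.572,-.227,.062) [ 0.008 -0.006  0.684]
[[ 0.218 -0.931 -0.292  0.652]
 [-0.976 -0.208 -0.065 -0.211]
 [ 0.     0.299 -0.954  0.414]
 [ 0.     0.     0.     1.   ]]
bolt 0.71 [264.5, 159.9, 24.7, 35.2] [ 0.572 -0.226  0.006]
foot 0.83 [37.3, 79.9, 129.7, 114.4] [ 0.574 -0.027  0.006]
```

View pics/w1.png

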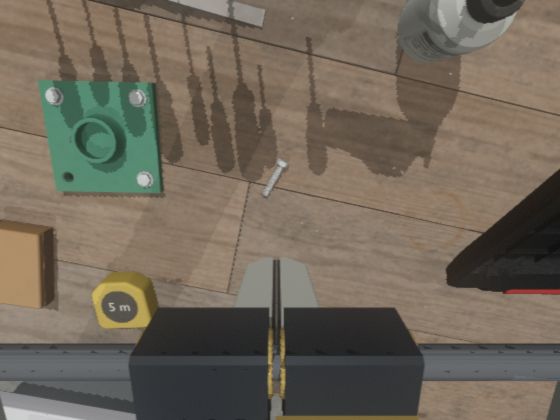

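The wrist view shows the bolt at (275,178), which maps to (0.572, -0.226) and agrees with the top view. The empty hole is at (68,177). Now I'll descend and dwell.

```bash
python3 -m inch '[[0.01,-0.006,0.06,0,0,0,-1],[0.01,-0.006,0.16,0,0,0,-1],[0.01,-0.006,0.26,0,0,0,-1],[0.01,-0.006,0.36,0,0,0,-1],[0.01,-0.006,0.46,0,0,0,-1],[0.01,-0.006,0.55,0,0,0,-1],[0.01,-0.006,0.62,0,0,0,-1],[0.01,-0.006,0.66,0,0,0,-1],[0.01,-0.006,0.68,0,0,0,-1],[0.01,-0.006,0.68,0,0,0,-1],[0.01,-0.006,0.68,0,0,0,-1],[0.01,-0.006,0.68,0,0,0,-1],[0.01,-0.006,0.68,0,0,0,-1],[0.01,-0.006,0.68,0,0,0,-1],[0.01,-0.006,0.68,0,0,0,-1]]'
python3 -m inch '[[0,0,0,0,0,0,-1],[0,0,0,0,0,0,-1],[0,0,0,0,0,0,-1],[0,0,0,0,0,0,-1],[0,0,0,0,0,0,-1],[0,0,0,0,0,0,-1],[0,0,0,0,0,0,-1],[0,0,0,0,0,0,-1],[0,0,0,0,0,0,-1],[0,0,0,0,0,0,-1],[0,0,0,0,0,0,-1],[0,0,0,0,0,0,-1],[0,0,0,0,0,0,-1],[0,0,0,0,0,0,-1],[0,0,0,0,0,0,-1],[0,0,0,0,0,0,-1],[0,0,0,0,0,0,-1],[0,0,0,0,0,0,-1]]'
python3 -m inch '[[0,0,-0.06,0,0,0,-1],[0,0,-0.16,0,0,0,-1],[0,0,-0.26,0,0,0,-1],[0,0,-0.36,0,0,0,-1],[0,0,-0.46,0,0,0,-1],[0,0,-0.55,0,0,0,-1],[0,0,-0.62,0,0,0,-1],[0,0,-0.66,0,0,0,-1],[0,0,-0.68,0,0,0,-1],[0,0,-0.68,0,0,0,-1],[0,0,-0.68,0,0,0,-1]]'
python3 go.py '(.518,.005,.267)' '(.518,.005,.061)'
python3 - <<'E'
from h import *
s=dict(ee_pos=[.5703,-.229,.2674],tcp_rot=[3.122,.346,-.002])
c=bot.camera_model('wrist'); m=np.array(c['mtx']); A=np.eye(4);A[:3,:3]=R.from_rotvec(s['tcp_rot']).as_matrix();A[:3,3]=s['ee_pos'];T=A@np.array(c['hand_eye'])
print('hole from wrist',ray(m,T,(68,177),.012))
E
```

```text
t: 5.05
ee_pos: [0.5741, -0.2251, 0.0638]
tcp_rot: [3.122, 0.349, 0.001]
wrist_force: [-0.8, -0.1, 0.4]
grip_width: 0.002
gripper_force: 0.0
t: 6.85
ee_pos: [0.5739, -0.2251, 0.0635]
tcp_rot: [-3.122, -0.349, 0.0]
wrist_force: [-0.3, 0.1, -0.4]
grip_width: 0.007
gripper_force: 0.0
t: 7.95
ee_pos: [0.5733, -0.2249, 0.2662]
tcp_rot: [-3.121, -0.349, 0.003]
wrist_force: [-0.1, 0.7, -0.5]
grip_width: 0.004
gripper_force: 0.0
7.95 [ 0.573 -0.225  0.266] grip 0.004398691733159539 q [ 0.41  0.54 -0.12  1.48  0.07  1.13 -1.07] F [-0.1  0.7 -0.5]
[[ 0.975  0.221 -0.002]
 [ 0.221 -0.975  0.001]
 [-0.002 -0.001 -1.   ]]
(.518,.005,.267) [-0.01  -0.788 -0.002]
(.518,.005,.061) [0.001 0.001 0.687]
hole from wrist [0.52120821 0.00278045 0.012     ]
```

```bash
python3 -m inch '[[0,-0.05,0,0,0,0,-1],[0,-0.13,0,0,0,0,-1],[0,-0.23,0,0,0,0,-1],[0,-0.33,0,0,0,0,-1],[0,-0.43,0,0,0,0,-1],[0,-0.53,0,0,0,0,-1],[0,-0.63,0,0,0,0,-1],[0,-0.71,0,0,0,0,-1],[0,-0.76,0,0,0,0,-1],[-0.005,-0.785,0,0,0,0,-1],[-0.005,-0.785,0,0,0,0,-1],[-0.005,-0.785,0,0,0,0,-1]]'
python3 go.py '(.519,.004,.061)'
```

```text
t: 9.15
ee_pos: [0.5205, 0.003, 0.2673]
tcp_rot: [3.121, 0.346, -0.0]
wrist_force: [-0.0, 0.0, -0.0]
grip_width: 0.006
gripper_force: 0.0
9.15 [0.521 0.003 0.267] grip 0.0056077747443158115 q [ 0.06  0.39 -0.16  1.75  0.07  1.01 -1.47] F [-0.  0. -0.]
[[ 0.976  0.219 -0.   ]
 [ 0.219 -0.976 -0.001]
 [-0.     0.001 -1.   ]]
(.519,.004,.061) [-0.004 -0.005  0.688]
```

```bash
python3 -m inch '[[0,0,0.06,0,0,0,-1],[0,0,0.16,0,0,0,-1],[0,0,0.26,0,0,0,-1],[0,0,0.36,0,0,0,-1],[0,0,0.46,0,0,0,-1],[0,0,0.55,0,0,0,-1],[0,0,0.62,0,0,0,-1],[0,0,0.66,0,0,0,-1],[0,0,0.68,0,0,0,-1],[0,0,0.68,0,0,0,-1],[0,0,0.68,0,0,0,-1],[0,0,0.68,0,0,0,-1],[0,0,0.68,0,0,0,-1],[0,0,0.68,0,0,0,-1],[0,0,0.68,0,0,0,-1]]'
python3 -m inch '[[0,0,0,0,0,0,-1],[0,0,0,0,0,0,-1],[0,0,0,0,0,0,-1],[0,0,0,0,0,0,-1],[0,0,0,0,0,0,-1],[0,0,0,0,0,0,-1],[0,0,0,0,0,0,-1],[0,0,0,0,0,0,-1],[0,0,0,0,0,0,-1],[0,0,0,0,0,0,-1],[0,0,0,0,0,0,-1],[0,0,0,0,0,0,-1],[0,0,0,0,0,0,-1],[0,0,0,0,0,0,-1],[0,0,0,0,0,0,-1],[0,0,0,0,0,0,-1],[0,0,0,0,0,0,-1],[0,0,0,0,0,0,-1]]'
python3 -m inch '[[0,0,-0.06,0,0,0,-1],[0,0,-0.16,0,0,0,-1],[0,0,-0.26,0,0,0,-1],[0,0,-0.36,0,0,0,-1],[0,0,-0.46,0,0,0,-1],[0,0,-0.55,0,0,0,-1],[0,0,-0.62,0,0,0,-1],[0,0,-0.66,0,0,0,-1],[0,0,-0.68,0,0,0,-1],[0,0,-0.68,0,0,0,-1],[0,0,-0.68,0,0,0,-1]]'
python3 go.py '(.572,.289,.268)' '(.572,.289,.057)'
```

```text
t: 10.65
ee_pos: [0.5206, 0.0043, 0.0638]
tcp_rot: [3.122, 0.349, 0.001]
wrist_force: [0.7, -0.3, -0.1]
grip_width: 0.003
gripper_force: 0.0
t: 12.45
ee_pos: [0.5204, 0.0043, 0.0635]
tcp_rot: [-3.122, -0.349, -0.0]
wrist_force: [0.6, -1.2, -0.1]
grip_width: 0.004
gripper_force: 0.0
t: 13.55
ee_pos: [0.5199, 0.0042, 0.2667]
tcp_rot: [-3.122, -0.349, 0.002]
wrist_force: [-0.9, -0.4, -0.6]
grip_width: 0.002
gripper_force: 0.0
13.55 [0.52  0.004 0.267] grip 0.0022502938034719947 q [ 0.07  0.39 -0.16  1.75  0.07  1.01 -1.47] F [-0.9 -0.4 -0.6]
[[ 0.975  0.221 -0.002]
 [ 0.221 -0.975 -0.   ]
 [-0.002 -0.    -1.   ]]
(.572,.289,.268) [ 0.379 -0.887 -0.005]
(.572,.289,.057) [0.001 0.    0.703]
```

```bash
python3 -m inch '[[0.02,-0.05,0,0,0,0,-1],[0.06,-0.13,0,0,0,0,-1],[0.1,-0.23,0,0,0,0,-1],[0.14,-0.33,0,0,0,0,-1],[0.18,-0.43,0,0,0,0,-1],[0.22,-0.53,0,0,0,0,-1],[0.26,-0.63,0,0,0,0,-1],[0.3,-0.72,0,0,0,0,-1],[0.34,-0.8,0,0,0,0,-1],[0.37,-0.86,0,0,0,0,-1],[0.38,-0.885,0,0,0,0,-1],[0.38,-0.885,0,0,0,0,-1],[0.38,-0.885,0,0,0,0,-1]]'
python3 go.py '(.572,.289,.057)'
python3 - <<'E'
from h import *
s=bot.read_state(); im=bot.camera('wrist'); 
c=bot.camera_model('wrist'); m=np.array(c['mtx']); A=np.eye(4);A[:3,:3]=R.from_rotvec(s['tcp_rot']).as_matrix();A[:3,3]=s['ee_pos'];T=A@np.array(c['hand_eye'])
save('w2.png',im); save('side2.png',cv2.resize(bot.camera('side'),(800,600)))
for d in bot.silhouettes('spanner','wrist')[:2]:
    ys,xs=np.nonzero(d['mask']); r=cv2.minAreaRect(np.c_[xs,ys].astype(np.float32));print(d['conf'],d['extent'],ray(m,T,r[0],.006).round(3),[ray(m,T,p,.006)[:2].round(3).tolist() for p in cv2.boxPoints(r)])
E
```

```text
t: 14.85
ee_pos: [0.5729, 0.2869, 0.2669]
tcp_rot: [3.121, 0.347, -0.002]
wrist_force: [-0.1, -0.7, -1.0]
grip_width: 0.008
gripper_force: 0.0
14.85 [0.573 0.287 0.267] grip 0.0077343793696661115 q [-0.39  0.58 -0.19  1.4   0.11  1.17 -1.94] F [-0.1 -0.7 -1. ]
[[ 0.976  0.22  -0.001]
 [ 0.22  -0.976 -0.002]
 [-0.001  0.002 -1.   ]]
(.572,.289,.057) [-0.    -0.009  0.7  ]
0.77 [248.7, 110.5, 53.8, 146.4] [0.568 0.291 0.006] [[0.475, 0.316], [0.653, 0.294], [0.651, 0.268], [0.471, 0.287]]
0.72 [359.2, 0.0, 107.3, 105.6] [0.734 0.174 0.006] [[0.769, 0.243], [0.793, 0.138], [0.696, 0.099], [0.671, 0.213]]
```

View pics/side2.png

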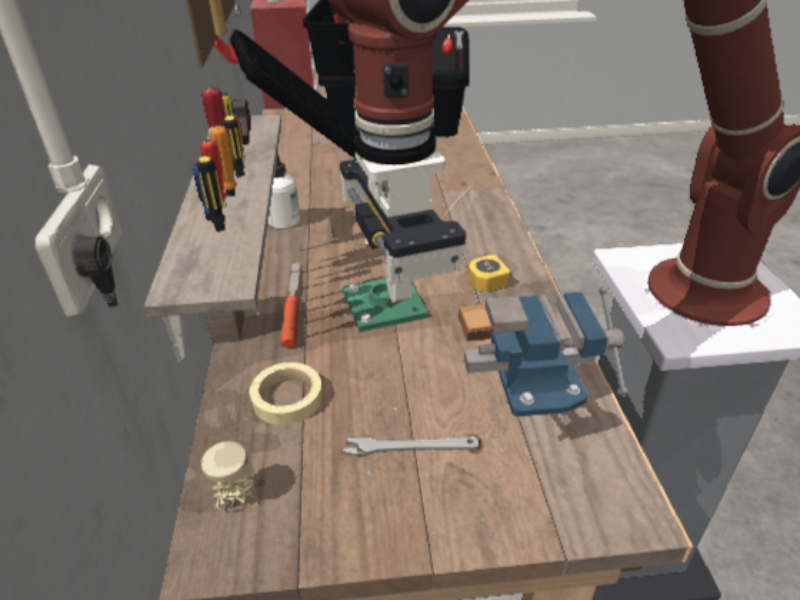

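View pics/w2.png

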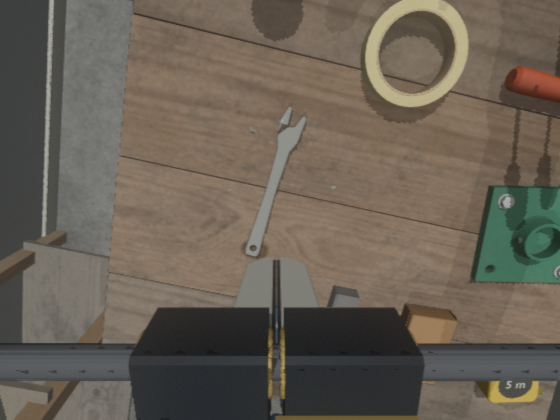

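The side view shows the hand well clear of the vise and rack. In the wrist view the spanner runs from (253,250) to (295,110), with its middle at (0.568, 0.291). I'll descend, dwell and raise.

```bash
python3 -m inch '[[0,-0.01,0.06,0,0,0,-1],[0,-0.01,0.16,0,0,0,-1],[0,-0.01,0.26,0,0,0,-1],[0,-0.01,0.36,0,0,0,-1],[0,-0.01,0.46,0,0,0,-1],[0,-0.01,0.55,0,0,0,-1],[0,-0.01,0.62,0,0,0,-1],[0,-0.01,0.67,0,0,0,-1],[0,-0.01,0.69,0,0,0,-1],[0,-0.01,0.69,0,0,0,-1],[0,-0.01,0.69,0,0,0,-1],[0,-0.01,0.69,0,0,0,-1],[0,-0.01,0.69,0,0,0,-1],[0,-0.01,0.69,0,0,0,-1],[0,-0.01,0.69,0,0,0,-1]]'
python3 -m inch '[[0,0,0,0,0,0,-1],[0,0,0,0,0,0,-1],[0,0,0,0,0,0,-1],[0,0,0,0,0,0,-1],[0,0,0,0,0,0,-1],[0,0,0,0,0,0,-1],[0,0,0,0,0,0,-1],[0,0,0,0,0,0,-1],[0,0,0,0,0,0,-1],[0,0,0,0,0,0,-1],[0,0,0,0,0,0,-1],[0,0,0,0,0,0,-1],[0,0,0,0,0,0,-1],[0,0,0,0,0,0,-1],[0,0,0,0,0,0,-1],[0,0,0,0,0,0,-1],[0,0,0,0,0,0,-1],[0,0,0,0,0,0,-1]]'
python3 -m inch '[[0,0,-0.06,0,0,0,-1],[0,0,-0.16,0,0,0,-1],[0,0,-0.26,0,0,0,-1],[0,0,-0.36,0,0,0,-1],[0,0,-0.46,0,0,0,-1],[0,0,-0.55,0,0,0,-1],[0,0,-0.62,0,0,0,-1],[0,0,-0.66,0,0,0,-1],[0,0,-0.69,0,0,0,-1],[0,0,-0.69,0,0,0,-1],[0,0,-0.69,0,0,0,-1],[0,0,-0.69,0,0,0,-1],[0,0,-0.69,0,0,0,-1]]'
python3 -c "
from rig import bot
print(bot.read_state()['ee_pos'],bot.job_done())"
```

```text
t: 16.5
ee_pos: [0.5724, 0.2914, 0.0609]
tcp_rot: [-3.122, -0.349, -0.001]
wrist_force: [-0.2, -0.1, 0.3]
grip_width: 0.003
gripper_force: 0.0
t: 18.3
ee_pos: [0.5723, 0.2913, 0.0605]
tcp_rot: [-3.122, -0.349, 0.0]
wrist_force: [0.2, -1.0, 0.3]
grip_width: 0.004
gripper_force: 0.0
t: 19.6
ee_pos: [0.5719, 0.291, 0.2664]
tcp_rot: [3.121, 0.349, -0.003]
wrist_force: [-1.0, 0.3, 0.1]
grip_width: 0.003
gripper_force: 0.0
the job is handed in; nothing more can be done
[0.57189955 0.29104616 0.26637849] None
```

The hand pointed at the loose bolt, the empty hole and the spanner in order, dwelling over two seconds at each with no sign of contact, and finished raised at 0.27 m; the job is handed in at about 20 s, with no verdict returned.

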